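# Trace the housing seam with the sprung probe and hold it on the contact stud

### The job

Draw the upright hand probe out of its stand, set its sprung tip in the plain square end of the stepped seam groove on top of the small gear housing, and with the tip lightly pressed in guide it slowly (about 3 cm/s) along the groove, round both bends, without lifting it, to the round stud in the eight-sided seat at the other end. Finish there still holding the probe: upright, its tip resting on the stud and pushed in about half of its spring travel, never pushed right in. Leave the other things on the bench where they are.

Things in the scene. Friction and masses are not known exactly. Their poses are not given: they have to be found in the camera images.
- probe: Hand probe, 110 mm long, about 0.11 kg, upright in the stand. Origin on its axis at the shoulder under the grip; z up along the probe, x and y square to the grip's flats. Above the origin: black square grip 20 x 20 x 50 mm, 4 mm steel cap. Below: steel barrel 11 mm in diameter, 40 mm long, then the thin brass sprung tip.
- probe_tip (a point): Lowest point of the probe's ball tip (4 mm ball on a 3.4 mm pin), on the probe's axis, 56 mm below the shoulder when the tip is out.
- plunger (a joint): How far the sprung tip is pushed into the barrel: 0 = fully out (16 mm of tip shows below the barrel), 0.012 m = right in (stop; 4 mm shows). Spring: it starts to give at 1.05 N and takes 0.35 N more per mm, so 6 mm (half) is about 3.2 N and 12 mm 5.3 N.
- stand: Grey block 60 x 60 x 66 mm high, fixed to the bench, with an upright through hole 14 mm in diameter in the middle of its top. Origin at the centre of its underside. The probe's barrel and tip hang in the hole and its grip's shoulder rests on the top; lift it straight up by 60 mm to clear.
- housing: Flat gear housing fixed to the bench, 120 (x) x 80 (y) mm, top 36 mm above the bench, 3 mm screw heads at the corners. Origin: centre of its underside. In the bright top runs the dark joint seam, a flat-bottomed Z-shaped groove 8 mm wide, 3 mm deep: from seam_start 45 mm along the housing's +x to seam_bend1, 26 mm along +y to seam_bend2, 45 mm along +x to mark.
- seam_start (a point): Centre line of the groove's floor 4 mm from its plain square end; in the housing's frame (-45, -12, 33) mm.
- seam_bend1 (a point): Groove's floor, middle of the first right-angle bend; (0, -12, 33) mm in the housing's frame.
- seam_bend2 (a point): Groove's floor, middle of the second right-angle bend; (0, 14, 33) mm in the housing's frame.
- mark (a point): Centre of the round flush brass stud, 8 mm in diameter, on the floor of the eight-sided seat, 14 mm across and as deep as the groove, in which the groove ends; (45, 14, 33) mm in the housing's frame.
- block_white: Bystander: white stepped block 30 x 52 x 24 mm lying on the bench, origin under its middle.
- dial_gauge: Bystander: round dial indicator lying on its back, 107 x 60 x 22 mm, origin under its middle.
- block_steel: Bystander: steel block 20 x 45 x 20 mm, origin under its middle.
- side_cutters: Bystander: side cutters lying flat, 37 x 118 x 11 mm, origin under their middle.
Things that resemble listed ones, but are neither listed nor needed, are in the scene too. Several things have the shape of the stand; the one meant has the colours described above.

How it is judged (in metres and radians):
On the way, in this order (a step that is already met when the one before it is completed fails the run):
1. the gripped probe's tip is clear of the stand (height (world z) of probe_tip above 0.07 m and contact force between the fingers and probe above 1 N), for 0.1 s.
2. the upright probe's tip is pressed in at the plain end of the seam (horizontal distance between probe_tip and seam_start below 0.006 m and z of probe_tip in the frame of housing below 0.0348 m and value of joint plunger between 0.0005 and 0.0115 m and angle between probe's own z axis and vertical below 0.15 rad), for 0.05 s.
3. the tip, still pressed on the groove's floor, passes the first bend (horizontal distance between probe_tip and seam_bend1 below 0.006 m and z of probe_tip in the frame of housing below 0.0348 m and value of joint plunger between 0.0005 and 0.0115 m and angle between probe's own z axis and vertical below 0.15 rad), for 0.05 s.
4. then the second bend (horizontal distance between probe_tip and seam_bend2 below 0.006 m and z of probe_tip in the frame of housing below 0.0348 m and value of joint plunger between 0.0005 and 0.0115 m and angle between probe's own z axis and vertical below 0.15 rad), for 0.05 s.
At the end, for the whole second after the job is handed in: The gripped probe rests its tip on the stud within 4 mm of its centre (on the floor of the seat), within 0.15 rad of upright, the tip pushed in 3 to 9 mm, still (under 2 cm/s), and the probe is held by the fingers alone (horizontal distance between probe_tip and mark below 0.004 m and z of probe_tip in the frame of housing below 0.0348 m and value of joint plunger between 0.003 and 0.009 m and angle between probe's own z axis and vertical below 0.15 rad and contact force between probe and housing above 0.7 N and contact force between the fingers and probe above 1 N and contact force between probe and stand below 0.05 N and linear speed of probe below 0.02 m/s); the arm keeps its last pose, push and grip.
It fails at once if the tip is pushed right in (over 11.5 mm) (value of joint plunger above 0.0115 m).
It fails at once if between the ends of the seam (1 cm from seam_start and mark) the tip is lifted or out of the groove, within 1 cm above the top face (x of probe_tip in the frame of housing between -0.035 and 0.035 m and y of probe_tip in the frame of housing between -0.035 and 0.035 m and z of probe_tip in the frame of housing below 0.046 m and (value of joint plunger below 0.0002 m or z of probe_tip in the frame of housing above 0.0353 m)).
It fails at once if the probe is moved faster than 8 cm/s while it touches the housing (contact force between probe and housing above 0.3 N and linear speed of probe above 0.08 m/s).
It fails at once if a bystander is moved by more than 2 cm (distance of any of block_white, dial_gauge, block_steel, side_cutters from where it was at the start of the episode above 0.02 m).
It also fails if it takes over 48 s, if anything falls off the work surface, if the arm or the gripper's body presses on something with over 40 N, if the wrist force passes 120 N, or if a joint passes its speed limit or range.

### The arm

A 6-joint arm with a two-finger parallel gripper is mounted at the origin on a cart in front of the work surface, level with it; the furniture and walls round the work are solid. World frame = base frame: x ahead of the robot, y to its left, z up, the work surface at z = 0. Lengths are in mm, angles in rad, forces in N, time in s.
With the tool pointing down it reaches from about 325 to 1000 mm from the base axis. Payload 5.1 kg.
Tool frame: the origin (TCP) lies on the centre line of the jaws, within the pads' length; the fingertips stand 17 mm ahead of it and the grasp point (between the pads) lies 2 mm behind it (robot.tcp_to_tips is the distance from the TCP to the fingertips, in mm); z points along the fingers, y is the direction in which the jaws open and shut (so a half turn about z gives the same grasp; the last joint's range is limited). The gripper opens to 85 mm and grips with 20 to 120 N. Pads are 22 mm wide; open, the fingers measure 114 mm over their backs; the gripper's body (76 mm by 85 mm) begins 54 mm behind the grasp point. The pads swing forward as they close: fully open they stand 13 mm farther back than shut.
Start: joints at [-1.338, 0.124, 1.65, -0, 1.367, -0.083], TCP at [201.842, -617.855, 248.322] pointing down, gripper open.
Joint ranges: [-2.61, 2.61], [-1.02, 2.33], [0.03, 2.71], [-1.35, 4.49], [0.32, 2.68], [-2.91, 2.91]. Speed limits (rad/s): [2.57, 2.57, 3.14, 3.14, 3.14, 3.14].

### API

Orientations are given as a 3x3 rotation matrix whose columns are the frame's x, y, z axes.
In Python, from plant import robot gives the robot as it stands.
- The arm moves only by the tool servo_tool, never from a script. Its argument "increments" is a list of rows, each a list of 7 numbers: the closure, from 0 (fully open) to 1 (shut), then the shift along the tool's x, y, z in m, then the turn, a rotation vector about the tool's x, y, z in rad. A call has 1 to 20 rows; each row shifts and turns the commanded pose from where the row before left it, along the tool's axes as they then stand; what a row does not reach is not made up. A row lasts 1/8 s, in which the tool goes at most 62.5 mm and 10.7 degrees, less where a joint would pass 70% of its speed; a pose out of reach is approached as far as the arm can. A call with a gripper value outside its range is refused whole. The fingers move at their own pace and stop on an object; "squeeze" is the grip in N (left out, the last holds). Time passes only in rows, so rows that do not move let the fingers close. It gives the time, the measured TCP pose, the force and the opening at its end, in the units of the state.
- robot.read_state(): the state, without advancing time (a new reading comes with each control period).
- robot.snapshot(name): name is "scene" or "top" or "wrist"; returns a dict with "pixels" (400x640x3 uint8, blue, green, red), "depth" (400x640 float32, mm along the optical axis (not along the pixel's ray), 0 where there is no reading), "fx", "fy", "cx", "cy" (pixels), "R" (3x3) and "t" (3): a world point X has camera coordinates R X + t. Camera axes: x right, y down, z forward; pixel columns grow to the right and rows downward; lengths in mm; the calibration is good to about 2 mm. A picture is of the moment at which its call begins.
- robot.finish_job(): hands the job in, once; it reports no verdict.
Trained networks look in the newest picture that a camera, given by its name, has taken for a name from the list of things; names that differ only in an ending like _2 or _b are one class to them, and where a whole thing is asked for, a point or a joint stands for the part that bears it (a point fixed in the world has none). Each returns a list of dicts, best first, with "score" (0 to 1); they miss things now and then, are a little off and sometimes report something else, mostly with a low value. They report only what shows in the picture. A call takes as long as a camera call. They do not tell look-alikes from the thing itself.
- robot.boxes_of(name, camera): "xy" ([column, row] in pixels, amid what is visible of it).
- robot.mark_of(name, camera): "xy" ([column, row] in pixels: a listed point, or the origin of a listed thing).
The state is a dict: "clock": time; "qpos": joint angles; "qvel": joint speeds; "joint_torque": joint torques, N m; "eef_pos": TCP position; "orientation": TCP orientation; "ft_force": force on the tool from outside, world axes, zero at the start; "wrist_torque": the same for the moment, N m; "width": opening from 0.0 (shut) to 1.0 (fully open).
Only numpy, scipy, OpenCV 4.12 (cv2) and the standard library are available. Lean on these libraries where they do the work, as an engineer would, in place of code of your own. Each camera call takes 0.05 s, during which the arm holds its last target. There are 200 camera calls.

## Working session

There is one attempt and no reset: what is moved stays moved. The work goes in short steps, Python scripts to look and compute and a tool call to move; the robot and the scene stay as the last step left them, time stands still between calls to the robot, and variables do not carry over. Pictures are saved under pics/ and viewed, about 8 in all and at most 12, crops included, and the job is handed in when it is done.

Besides the shell and the picture viewer there is one more tool, called after ">>>" as name(argument=value, ...) on one line, values as JSON. servo_tool: Moves the arm, as the interface text tells. Its arguments: {"type":"object","properties":{"increments":{"type":"array","items":{"type":"array","items":{"type":"number"}}},"squeeze":{"type":"number"}},"required":["increments"]}

```bash
mkdir -p pics
cat > h.py <<'E'
import numpy as np, cv2
from plant import robot
def ray(s,uv):
    d=np.array([(uv[0]-s['cx'])/s['fx'],(uv[1]-s['cy'])/s['fy'],1.])
    R=np.array(s['R']);t=np.array(s['t']); return -R.T@t, R.T@d
def at_z(s,uv,z):
    o,d=ray(s,uv); return o+d*(z-o[2])/d[2]
def dep(s,uv):
    u,v=int(round(uv[0])),int(round(uv[1])); p=s['depth'][max(v-1,0):v+2,max(u-1,0):u+2]; p=p[p>0]
    o,d=ray(s,uv); return o+d*np.median(p) if len(p) else None
def proj(s,X):
    c=np.array(s['R'])@np.array(X,float)+np.array(s['t']); return [s['fx']*c[0]/c[2]+s['cx'],s['fy']*c[1]/c[2]+s['cy']]
def tri(rs):
    A=0;b=0
    for o,d in rs:
        d=d/np.linalg.norm(d);P=np.eye(3)-np.outer(d,d);A=A+P;b=b+P@o
    return np.linalg.solve(A,b)
E
python3 - <<'E'
from h import *
np.set_printoptions(precision=1,suppress=True)
for c in ['top','scene']:
    s=robot.snapshot(c); cv2.imwrite(f'pics/{c}1.png',s['pixels'])
    print(c,s['fx'],-np.array(s['R']).T@np.array(s['t']))
    for n in ['probe','stand','housing','seam_start','seam_bend1','seam_bend2','mark','block_white','dial_gauge','block_steel','side_cutters']:
        for r in robot.mark_of(n,c)[:3]:
            print(n,np.round(r['score'],2),np.array(r['xy']),dep(s,r['xy']))
print(robot.read_state())
E
```

```text
top 516.1600829394434 [ 509.5   17.4 1189.7]
probe 0.62 [239.7 195.7] [571.4 169.8 109.4]
probe 0.51 [392.1 206.8] [ 553.5 -161.1   35.6]
probe 0.47 [238.6 196.7] [568.9 171.2 115.5]
stand 0.86 [241.7 197.4] [569.3 169.4  81.5]
stand 0.6 [294.5 180.2] [608.6  57.3  67.2]
housing 0.82 [388.5 203.6] [ 560.6 -152.9   36.2]
housing 0.72 [399.9 187.5] [ 597.2 -178.9   34.6]
seam_start 0.88 [383.1 223.2] [ 516.6 -140.2   40.1]
seam_start 0.72 [399.7 188.8] [ 594.3 -178.6   33.6]
seam_start 0.34 [343.4 112.3] [770.  -51.4  21. ]
seam_bend1 0.86 [392.6 210.4] [ 545.5 -162.5   33.8]
seam_bend1 0.83 [385.9 199.7] [ 569.3 -146.9   36.9]
seam_bend1 0.42 [418.  264.9] [ 423.2 -221.8   21.7]
seam_bend2 0.86 [392.6 210.4] [ 545.5 -162.5   33.8]
seam_bend2 0.83 [385.9 199.7] [ 569.3 -146.9   36.9]
seam_bend2 0.42 [418.  264.9] [ 423.2 -221.8   21.7]
mark 0.73 [403.1 187.8] [ 596.5 -186.1   34.7]
block_white 0.65 [418.2 264.9] [ 423.2 -222.3   21.7]
block_white 0.6 [305.6 132.3] [721.9  34.7  25.5]
dial_gauge 0.55 [343.3 114.6] [764.3 -51.2  22.4]
dial_gauge 0.42 [381.9 225.5] [ 511.4 -137.8   37.9]

[... 836 characters left out ...]
  -0.5]
block_white 0.41 [271.7 212.4] [567.1 190.3 105.2]
dial_gauge 0.59 [283.  198.2] [745.  -29.1  17.3]
block_steel 0.57 [359.9 209.6] [ 528.5 -103.6   23.3]
block_steel 0.51 [418.6 215.3] [ 410.4 -214.4    4.9]
side_cutters 0.71 [299.2 275. ] [450.4 226.    5.4]
{'clock': 1.2, 'qpos': array([-1.3,  0.1,  1.7,  0. ,  1.4, -0.1]), 'qvel': array([-0.,  0., -0., -0.,  0., -0.]), 'joint_torque': array([  0. , -42.4, -36.6,   0. ,   0. ,  -0. ]), 'eef_pos': array([ 201.8, -617.9,  248.3]), 'orientation': array([[ 1. ,  0.3,  0. ],
       [ 0.3, -1. ,  0. ],
       [ 0. , -0. , -1. ]]), 'ft_force': array([ 0.1, -0.5,  0.3]), 'wrist_torque': array([-0.,  0.,  0.]), 'width': 0.9999867105377553}
```

```bash
sleep 0; ls . pics
```

```text
.:
h.py
pics

pics:
scene1.png
top1.png
```

```bash
python3 -c "
import cv2
a=cv2.imread('pics/top1.png')[90:290,195:455]
cv2.imwrite('pics/top1c.png',cv2.resize(a,None,fx=3,fy=3,interpolation=cv2.INTER_CUBIC))"
```

```text
(no output)
```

View pics/top1c.png

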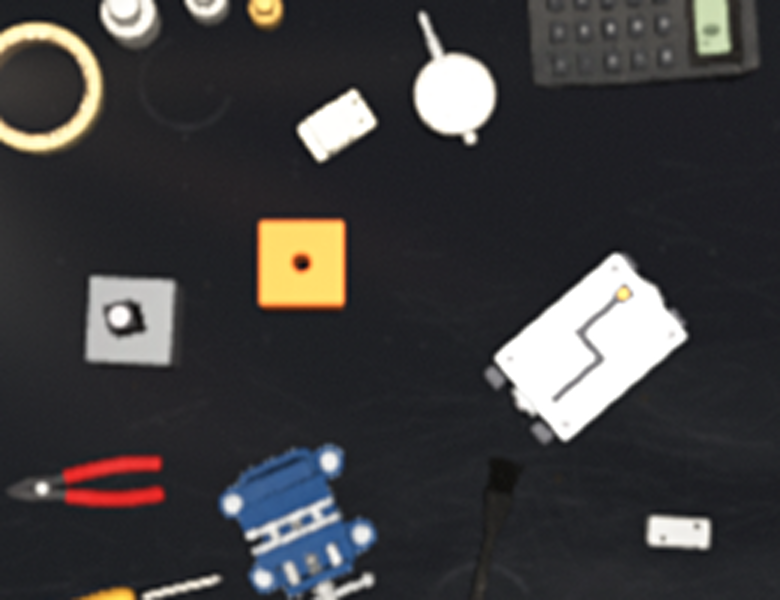

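View pics/scene1.png

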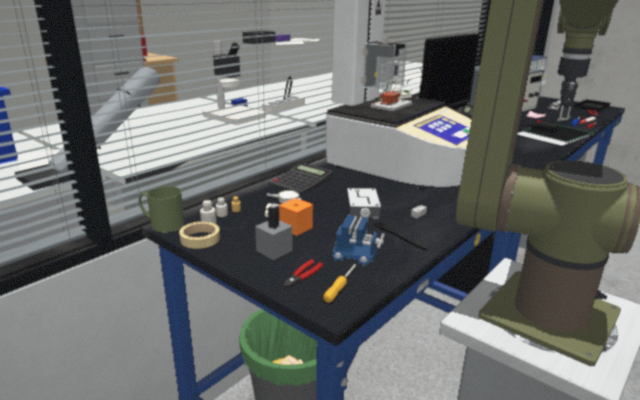

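```bash
cat >> h.py <<'E'
np.set_printoptions(precision=4,suppress=True)
def go(target):
    st=robot.read_state();R=np.array(st['orientation']);d=np.array(target)-st['eef_pos']
    print('tool shift m',R.T@d/1000,'len',np.linalg.norm(d)); return R
E
python3 - <<'E'
from h import *
s=robot.snapshot('top')
d=s['depth'];v,u=np.mgrid[0:400,0:640]
c=np.stack([(u-s['cx'])/s['fx']*d,(v-s['cy'])/s['fy']*d,d],-1)
X=(c-np.array(s['t']))@np.array(s['R'])
ok=(d>0)
for y0 in range(-700,300,100):
  row=[]
  for x0 in range(100,1000,100):
    m=ok&(X[...,0]>=x0)&(X[...,0]<x0+100)&(X[...,1]>=y0)&(X[...,1]<y0+100)
    row.append(int(X[...,2][m].max()) if m.any() else -1)
  print(y0,row)
go([540,170,260])
print(robot.read_state()['orientation'])
w=robot.snapshot('wrist');print('wristcam',-np.array(w['R']).T@np.array(w['t']),'axis',np.array(w['R'])[2],w['fx'])
E
```

```text
-700 [-734, 9, 138, 169, 191, 219, 220, -1, -1]
-600 [-731, 8, 144, 169, 194, 220, 388, 393, 144]
-500 [-735, 7, 143, 170, 208, 220, 411, 482, 334]
-400 [-733, 8, 9, 167, 208, 212, 212, 211, 147]
-300 [-734, 7, 9, 27, 42, 35, 32, 33, 143]
-200 [8, 6, 8, 42, 47, 44, 20, 23, 138]
-100 [243, 257, 15, 16, 43, 9, 29, 17, 124]
0 [242, 248, 84, 88, 73, 73, 31, 44, 122]
100 [8, 7, 26, 20, 125, 71, 66, 69, 121]
200 [-735, 6, 28, 20, 73, 68, 42, 100, 121]
tool shift m [ 0.5661 -0.6439 -0.0117] len 857.4390726221926
[[ 0.9506  0.3105  0.    ]
 [ 0.3105 -0.9506  0.    ]
 [ 0.     -0.     -1.    ]]
wristcam [ 273.1293 -594.8504  373.4257] axis [-0.2795 -0.0897 -0.9559] 280.98692483928727
```

>>> servo_tool(increments=[[0,0.0396,-0.0422,0,0,0,0],[0,0.0396,-0.0422,0,0,0,0],[0,0.0396,-0.0422,0,0,0,0],[0,0.0396,-0.0422,0,0,0,0],[0,0.0396,-0.0422,0,0,0,0],[0,0.0396,-0.0422,0,0,0,0],[0,0.0396,-0.0422,0,0,0,0],[0,0.0396,-0.0422,0,0,0,0],[0,0.0396,-0.0422,0,0,0,0],[0,0.0396,-0.0422,0,0,0,0],[0,0.0396,-0.0422,0,0,0,0],[0,0.0396,-0.0422,0,0,0,0],[0,0.0396,-0.0422,0,0,0,0],[0,0.0396,-0.0422,0,0,0,0],[0,0.0396,-0.0422,0,0,0,0],[0,0,0,0,0,0,0],[0,0,0,0,0,0,0]])

```text
clock: 3.42
eef_pos: [569.7, 168.3, 248.1]
orientation: [[0.95, 0.311, -0.001], [0.311, -0.95, -0.0], [-0.001, 0.0, -1.0]]
ft_force: [-0.4, -0.1, -0.7]
width: 1.005
```

Run:
```python
from h import *
s=robot.snapshot('wrist'); cv2.imwrite('pics/w1.png',s['pixels']);np.savez('w1.npz',**{k:np.array(v) for k,v in s.items()})
st=robot.read_state();print(st['clock'],st['eef_pos'],st['qpos'])
for n in ['probe','stand']:
    for r in robot.mark_of(n,'wrist')[:3]: print(n,r['score'],r['xy'],dep(s,r['xy']))
```

```text
3.475 [569.6006 167.7205 248.2301] [ 0.1961  0.0012  1.7789 -0.0003  1.3619  1.4516]
probe 0.68 [310.7, 176.5] [581.3612 180.8451  98.9338]
stand 0.86 [311.9, 168.5] [583.0564 181.02    65.2095]
stand 0.84 [408.4, 164.2] [620.7465  81.3633  65.2949]
```

View pics/w1.png

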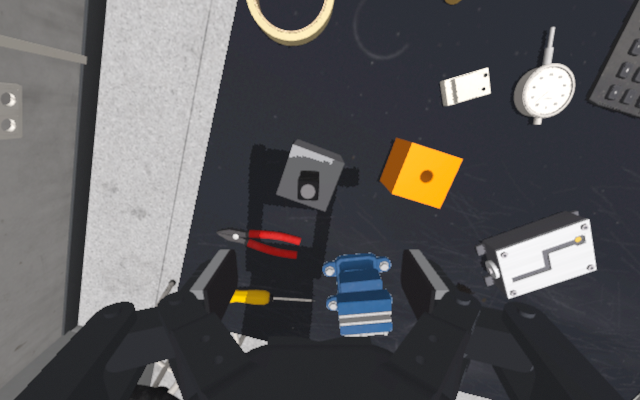

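```bash
cat >> h.py <<'E'
def cloud(s):
    d=s['depth'];v,u=np.mgrid[0:d.shape[0],0:d.shape[1]]
    c=np.stack([(u-s['cx'])/s['fx']*d,(v-s['cy'])/s['fy']*d,d],-1)
    X=(c-np.array(s['t']))@np.array(s['R']); X[d<=0]=np.nan; return X
E
python3 - <<'E'
from h import *
s=np.load('w1.npz');X=cloud(s)
def near(c,r,z0,z1):
    return (np.hypot(X[...,0]-c[0],X[...,1]-c[1])<r)&(X[...,2]>z0)&(X[...,2]<z1)
m=near((570,170),60,108,135)
P=X[m];print('cap',len(P),np.nanmedian(P,0),P.min(0),P.max(0))
print(cv2.minAreaRect(P[:,:2].astype(np.float32)))
v,u=np.where(m);print(u.mean(),v.mean(),at_z(s,(u.mean(),v.mean()),120))
m=near((570,170),70,60,70);P=X[m];print('stand top',np.median(P[:,2]),cv2.minAreaRect(P[:,:2].astype(np.float32)))
m=near((560,-155),110,28,42);P=X[m];print('hous',np.median(P[:,2]),cv2.minAreaRect(P[:,:2].astype(np.float32)))
for n in ['seam_start','seam_bend1','seam_bend2','mark','housing']:
    pass
a=s['pixels'][130:220,260:360];b=s['pixels'][210:300,480:600][:, :]
a=cv2.resize(a,None,fx=4,fy=4,interpolation=cv2.INTER_CUBIC);b=cv2.resize(b,(480,360),interpolation=cv2.INTER_CUBIC)
cv2.imwrite('pics/c1.png',np.hstack([a*1,b])[:, :800])
E
```

```text
cap 457 [573.4569 181.0844 115.6366] [560.1856 168.6064 108.8273] [584.0698 192.3751 120.9005]
((571.5955810546875, 180.74085998535156), (20.53339385986328, 20.530864715576172), 15.261734962463379)
307.3129102844639 188.64332603938732 [573.9726 181.1621 120.    ]
stand top 65.35123332305413 ((571.5314331054688, 180.94143676757812), (59.819664001464844, 60.2236328125), 87.70437622070312)
hous 34.61455207635454 ((555.1323852539062, -155.25143432617188), (82.18992614746094, 126.96239471435547), 41.029273986816406)
```

View pics/c1.png

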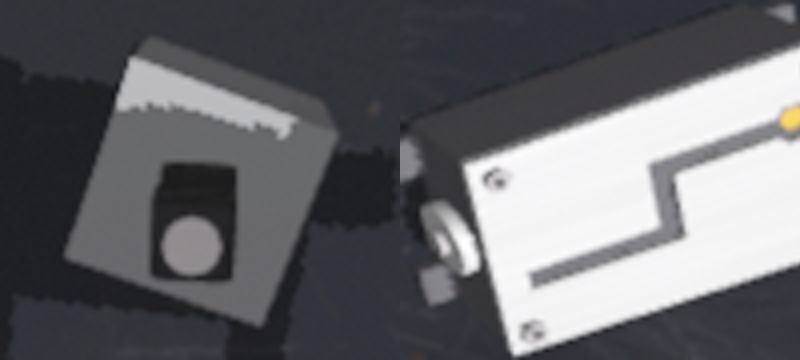

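>>> servo_tool(increments=[[0,0,0,0,0,0,0.05],[0,0.0048,-0.0118,0.02,0,0,0],[0,0,0,0.03,0,0,0],[0,0,0,0.036,0,0,0],[0,0,0,0.036,0,0,0],[0,0,0,0.024,0,0,0],[0,0,0,0.01,0,0,0],[0,0,0,0,0,0,0],[0,0,0,0,0,0,0]])

```text
clock: 4.7
eef_pos: [572.2, 181.2, 93.6]
orientation: [[0.965, 0.263, 0.002], [0.263, -0.965, 0.001], [0.002, 0.0, -1.0]]
ft_force: [-0.1, -0.7, 0.5]
width: 1.001
```

Run:
```python
from h import *
s=robot.snapshot('wrist'); cv2.imwrite('pics/w2.png',s['pixels']);X=cloud(s)
st=robot.read_state();print(st['clock'],st['eef_pos'],st['orientation'])
m=(np.hypot(X[...,0]-571,X[...,1]-180)<25)&(X[...,2]>108)&(X[...,2]<135)
P=X[m];print(len(P),cv2.minAreaRect(P[:,:2].astype(np.float32)),P[:,2].max()) if m.any() else print('none')
```

```text
4.75 [572.4014 181.2226  93.8649] [[ 0.9649  0.2627  0.0026]
 [ 0.2627 -0.9649  0.0006]
 [ 0.0027  0.0001 -1.    ]]
2132 ((572.0029296875, 180.31561279296875), (20.522003173828125, 19.99663543701172), 15.341202735900879) 121.45925508213806
```

View pics/w2.png

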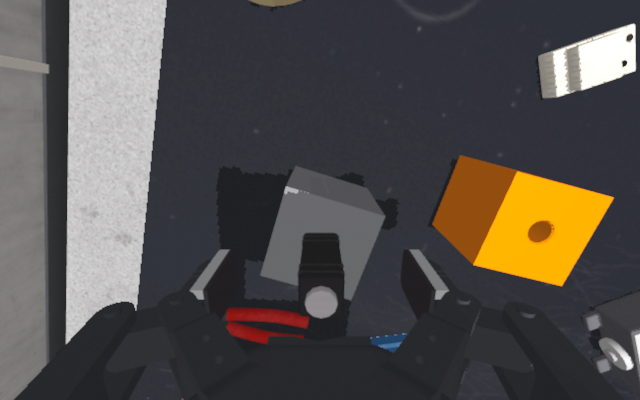

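Probe cap at px (321,302), centred between the pads and aligned; I'll close.

>>> servo_tool(increments=[[1,0,0,0,0,0,0],[1,0,0,0,0,0,0],[1,0,0,0,0,0,0],[1,0,0,0,0,0,0],[1,0,0,0,0,0,0],[1,0,0,0,0,0,0],[1,0,0,0,0,0,0],[1,0,0,0,0,0,0]], squeeze=60)

```text
clock: 5.75
eef_pos: [571.6, 181.0, 92.6]
orientation: [[0.965, 0.263, 0.0], [0.263, -0.965, 0.0], [0.0, 0.0, -1.0]]
ft_force: [-0.4, -0.2, 2.4]
width: 0.224
```

>>> servo_tool(increments=[[1,0,0,-0.015,0,0,0],[1,0,0,-0.025,0,0,0],[1,0,0,-0.027,0,0,0],[1,0,0,-0.025,0,0,0],[1,0,0,-0.015,0,0,0],[1,-0.0086,0.016,0,0,0,0],[1,-0.0172,0.0319,0,0,0,0],[1,-0.0172,0.0319,0,0,0,0],[1,-0.0172,0.0319,0,0,0,0],[1,-0.0172,0.0319,0,0,0,0],[1,-0.0172,0.0319,0,0,0,0],[1,-0.0172,0.0319,0,0,0,0],[1,-0.0172,0.0319,0,0,0,0],[1,-0.0172,0.0319,0,0,0,0],[1,-0.0172,0.0319,0,0,0,0],[1,-0.0086,0.016,0,0,0,0],[1,0,0,0,0,0,0],[1,0,0,0,0,0,0],[1,0,0,0,0,0,0]])

```text
clock: 8.12
eef_pos: [489.4, -171.2, 199.2]
orientation: [[0.965, 0.264, -0.0], [0.264, -0.965, 0.0], [-0.0, -0.0, -1.0]]
ft_force: [-0.5, 0.4, -2.0]
width: 0.228
```

Run:
```python
from h import *
s=robot.snapshot('wrist'); cv2.imwrite('pics/w3.png',s['pixels']);np.savez('w3.npz',**{k:np.array(v) for k,v in s.items()})
st=robot.read_state();print(st['clock'],st['eef_pos'],st['width'],st['ft_force'])
for n in ['seam_start','seam_bend1','seam_bend2','mark','probe_tip']:
    for r in robot.mark_of(n,'wrist')[:2]: print(n,r['score'],r['xy'],dep(s,r['xy']),at_z(s,r['xy'],33))
```

```text
8.175 [ 489.4627 -171.2179  199.2512] 0.22574708151149436 [-0.1953 -0.0206 -0.5063]
seam_start 0.62 [290.3, 151.5] [ 517.7165 -132.5167   31.9244] [ 517.8786 -132.5873   33.    ]
seam_bend1 0.86 [318.4, 108.9] [ 565.7915 -149.5133   32.9522] [ 565.7908 -149.5136   33.    ]
seam_bend1 0.58 [327.8, 131.6] [ 547.2287 -164.4372   32.1516] [ 547.271  -164.4002   33.    ]
seam_bend2 0.86 [318.4, 108.9] [ 565.7915 -149.5133   32.9522] [ 565.7908 -149.5136   33.    ]
seam_bend2 0.58 [327.8, 131.6] [ 547.2287 -164.4372   32.1516] [ 547.271  -164.4002   33.    ]
mark 0.76 [359.5, 82.3] [ 599.6629 -181.1976   32.9644] [ 599.6583 -181.194    33.    ]
```

View pics/w3.png

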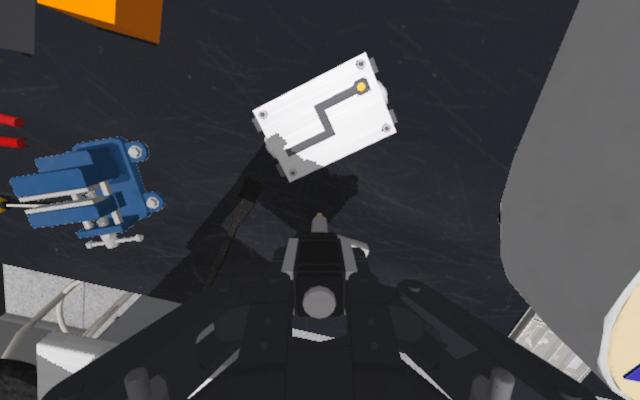

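```bash
cat >> h.py <<'E'
from scipy.optimize import minimize
from scipy.ndimage import map_coordinates
KP=np.array([[-45,-12,33],[0,-12,33],[0,14,33],[45,14,33.]])
def hp(p,L):
    c,s=np.cos(p[2]),np.sin(p[2]); L=np.atleast_2d(L)
    return np.stack([p[0]+c*L[:,0]-s*L[:,1],p[1]+s*L[:,0]+c*L[:,1],L[:,2]],1)
def seg(off,z):
    out=[]
    for a,b,n,r in [((-47,-12),(-3,-12),(0,1),0),((0,-9),(0,11),(1,0),0),((3,14),(36,14),(0,1),0)]:
        for t in np.linspace(0,1,40):
            out.append([a[0]+(b[0]-a[0])*t+n[0]*off,a[1]+(b[1]-a[1])*t+n[1]*off,z])
    return np.array(out)
def fit(s,p0):
    g=cv2.cvtColor(s['pixels'],cv2.COLOR_BGR2GRAY).astype(float); g=np.log(g+10)
    R=np.array(s['R']);t=np.array(s['t'])
    def val(p,L):
        c=hp(p,L)@R.T+t
        return map_coordinates(g,[s['fy']*c[:,1]/c[:,2]+s['cy'],s['fx']*c[:,0]/c[:,2]+s['cx']],order=1,mode='nearest')
    end=np.array([[-52.5,y,36] for y in (-14,-12,-10)])
    IN=[seg(o,33) for o in (-2,0,2)];OUT=[seg(o,36) for o in (-7.5,7.5)]
    def cost(p):
        return sum(val(p,L).mean() for L in IN)/3-sum(val(p,L).mean() for L in OUT)/2-0.1*val(p,end).mean()
    best=min((minimize(cost,np.array(p0)+[a,b,0],method='Nelder-Mead',options=dict(initial_simplex=np.array(p0)+[a,b,0]+np.array([[0,0,0],[3,0,0],[0,3,0],[0,0,.05]]))) for a in(-4,0,4) for b in(-4,0,4)),key=lambda r:r.fun)
    return best.x,best.fun
def stud(s):
    h=cv2.cvtColor(s['pixels'],cv2.COLOR_BGR2HSV);m=((h[...,0]>15)&(h[...,0]<35)&(h[...,1]>110)&(h[...,2]>100)).astype(np.uint8)
    n,l,st,c=cv2.connectedComponentsWithStats(m); return [(st[i,4],c[i]) for i in range(1,n) if st[i,4]>6]
E
python3 - <<'E'
from h import *
s=dict(np.load('w3.npz'))
p,f=fit(s,[556,-157,np.radians(-48)]);print(p,np.degrees(p[2]),f)
print(hp(p,KP)); 
for k in hp(p,KP): print(proj(s,k))
for a,c in stud(s): print(a,c,at_z(s,c,33))
print('tip',proj(s,[489.4,-171.2,118.5]))
c=s['pixels'].copy()
c=cv2.resize(c[40:250,230:430],None,fx=4,fy=4,interpolation=cv2.INTER_CUBIC)[:600]
h=hp(p,KP)
for k in h:
    q=proj(s,k);cv2.circle(c,(int((q[0]-230+.5)*4),int((q[1]-40+.5)*4)),3,(0,0,255),-1)
cv2.imwrite('pics/c3.png',c)
cv2.imwrite('pics/c3b.png',cv2.resize(s['pixels'][190:250,280:360],None,fx=6,fy=6,interpolation=cv2.INTER_CUBIC))
a=cv2.imread('pics/c3b.png');b=np.zeros((600,800,3),np.uint8);b[:,:]=cv2.resize(c,(800,600)) if c.shape[:2]!=(600,800) else c;b[240:600,320:800]=a;cv2.imwrite('pics/c3.png',b)
E
```

```text
[ 556.3245 -159.3567   -0.8577] -49.144301791056385 -1.1484689603385951
[[ 517.8111 -133.1704   33.    ]
 [ 547.2482 -167.2065   33.    ]
 [ 566.9135 -150.1985   33.    ]
 [ 596.3505 -184.2347   33.    ]]
[np.float64(290.83481381566963), np.float64(151.71396479087377)]
[np.float64(330.4678906803516), np.float64(132.3760244795194)]
[np.float64(319.37056032210495), np.float64(107.93753424008587)]
[np.float64(361.46049349366996), np.float64(86.76463187250765)]
1099 [86.3612  7.9409] [594.0185  74.0714  33.    ]
59 [360.4576  86.678 ] [ 596.1697 -183.2778   33.    ]
10 [  1.  199.3] [384.7215 158.4255  33.    ]
12 [  1. 210.] [371.781  159.1306  33.    ]
8 [319.    213.625] [ 460.1456 -179.0355   33.    ]
tip [np.float64(319.03377576089804), np.float64(214.35964735754956)]
```

View pics/c3.png

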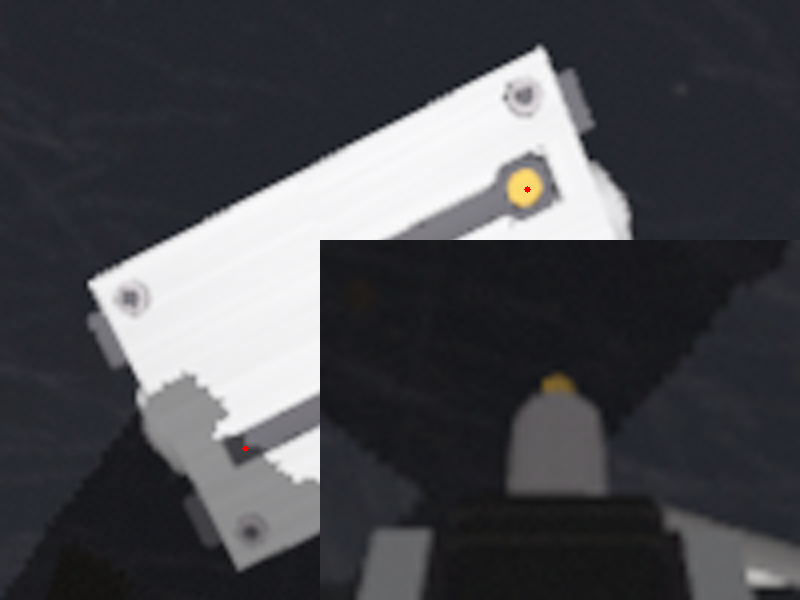

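>>> servo_tool(increments=[[1,0.0187,-0.0146,0,0,0,0],[1,0.0187,-0.0146,0,0,0,0],[1,0,0,0.02,0,0,0],[1,0,0,0.025,0,0,0],[1,0,0,0.015,0,0,0],[1,0,0,0.007,0,0,0],[1,0,0,0,0,0,0],[1,0,0,0,0,0,0]])

```text
clock: 9.43
eef_pos: [518.3, -134.5, 133.3]
orientation: [[0.965, 0.263, 0.002], [0.263, -0.965, -0.001], [0.001, 0.001, -1.0]]
ft_force: [-0.1, -0.1, -0.3]
width: 0.225
```

Run:
```python
from h import *
s=robot.snapshot('wrist'); np.savez('w4.npz',**{k:np.array(v) for k,v in s.items()})
st=robot.read_state();print(st['clock'],st['eef_pos'],st['width'],st['ft_force'])
p,f=fit(s,[556.3,-159.4,-.8577]);print(p,f);print(hp(p,KP))
for a,c in stud(s): print(a,c,at_z(s,c,33))
e=st['eef_pos'];print('tip',proj(s,[e[0],e[1],e[2]-80.6]))
q=proj(s,[518,-133,33]);print(q)
u,v=int(q[0]),int(q[1]);a=s['pixels'][max(v-60,0):v+60,u-80:u+80]
cv2.imwrite('pics/c4.png',cv2.resize(a,None,fx=5,fy=5,interpolation=cv2.INTER_CUBIC));print(u,v)
```

```text
9.475 [ 518.3283 -134.4489  133.4094] 0.22463369610393827 [ 0.0041  0.3901 -0.766 ]
[ 556.4094 -160.0183   -0.8699] -1.07862455922389
[[ 518.218  -133.3648   33.    ]
 [ 547.2382 -167.757    33.    ]
 [ 567.1092 -150.9898   33.    ]
 [ 596.1294 -185.3821   33.    ]]
4726 [53.9659 24.5734] [599.6305  81.2117  33.    ]
81 [405.6543 130.5309] [ 596.3035 -183.4032   33.    ]
tip [np.float64(318.8685488825533), np.float64(214.478763132983)]
[np.float64(317.12729523536376), np.float64(206.39752113034487)]
317 206
```

View pics/c4.png

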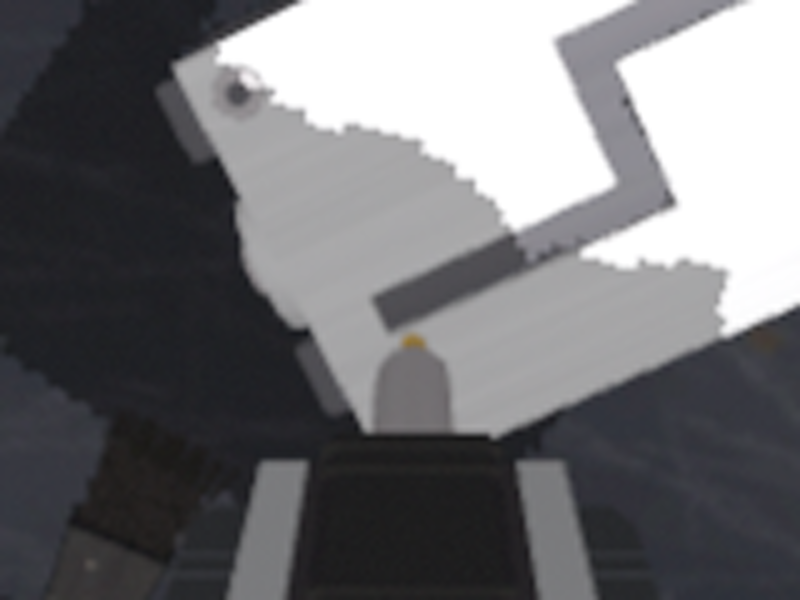

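>>> servo_tool(increments=[[1,0,-0.0015,0,0,0,0],[1,0,0,0.005,0,0,0],[1,0,0,0.005,0,0,0],[1,0,0,0.004,0,0,0],[1,0,0,0.002,0,0,0],[1,0,0,0.002,0,0,0],[1,0,0,0.002,0,0,0],[1,0,0,0.002,0,0,0],[1,0,0,0,0,0,0],[1,0,0,0,0,0,0],[1,0,0,0,0,0,0]])

```text
clock: 10.85
eef_pos: [517.3, -132.6, 110.4]
orientation: [[0.965, 0.263, 0.0], [0.263, -0.965, 0.0], [0.0, 0.0, -1.0]]
ft_force: [-1.6, 0.5, 0.1]
width: 0.225
```

Run:
```python
from h import *
s=robot.snapshot('wrist'); np.savez('w5.npz',**{k:np.array(v) for k,v in s.items()})
F=[]
for i in range(6):
    robot.snapshot('top');st=robot.read_state();F.append(st['ft_force'])
print(st['clock'],st['eef_pos'],st['width'],np.mean(F,0),np.std(F,0))
e=st['eef_pos'];R=go([518,-133,110.5])
q=proj(s,[518,-133,33]);u,v=int(q[0]),int(q[1]);a=s['pixels'][max(v-60,0):v+60,u-80:u+80]
cv2.imwrite('pics/c5.png',cv2.resize(a,None,fx=5,fy=5,interpolation=cv2.INTER_CUBIC));print(u,v)
```

```text
11.2 [ 517.2892 -132.6558  110.3344] 0.2203287018235771 [-1.4807  0.73    1.0954] [0.5411 0.6641 0.3329]
tool shift m [ 0.0006  0.0005 -0.0002] len 0.8068985408216642
319 215
```

View pics/c5.png

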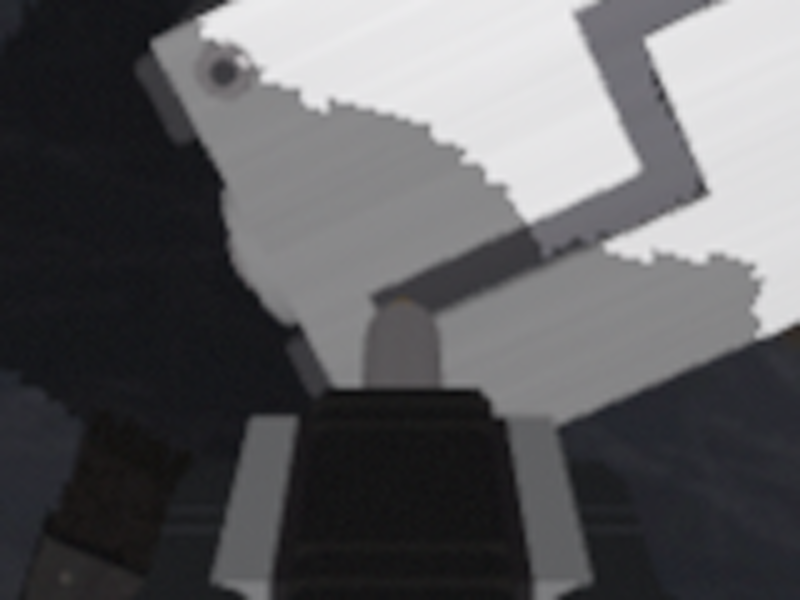

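>>> servo_tool(increments=[[1,0,0,0.001,0,0,0],[1,0.00166,0.00342,0,0,0,0],[1,0.00166,0.00342,0,0,0,0],[1,0.00166,0.00342,0,0,0,0],[1,0.00166,0.00342,0,0,0,0],[1,0.00166,0.00342,0,0,0,0],[1,0.00166,0.00342,0,0,0,0]])

```text
clock: 12.08
eef_pos: [532.5, -150.1, 109.3]
orientation: [[0.965, 0.263, 0.0], [0.263, -0.965, 0.0], [0.0, -0.0, -1.0]]
ft_force: [-2.1, 2.2, 2.0]
width: 0.227
```

```bash
cat > chk.py <<'E'
from h import *
import sys
s=robot.snapshot('wrist'); np.savez('wl.npz',**{k:np.array(v) for k,v in s.items()})
F=[]
for i in range(4):
    robot.snapshot('top');st=robot.read_state();F.append(st['ft_force'])
e=st['eef_pos'];print(st['clock'],e,np.mean(F,0))
p=[556.5,-159.2,-.8577];K=hp(p,KP);c,sn=np.cos(p[2]),np.sin(p[2]);d=e[:2]-p[:2]
print('TCP in housing',c*d[0]+sn*d[1],-sn*d[0]+c*d[1])
f,_=fit(s,p);print('fit',f,'stud',[at_z(s,q,33) for a,q in stud(s) if a>30])
for k in K[1:]: go([k[0],k[1],e[2]])
E
python3 chk.py
```

```text
12.325 [ 533.2049 -150.8182  110.0327] [ 0.1168 -1.1026  1.2071]
TCP in housing -21.57864747774693 -12.13579085686653
fit [ 555.111  -158.1008   -0.8879] stud [array([601.2084,  67.3096,  33.    ]), array([ 596.3605, -183.4067,   33.    ])]
tool shift m [0.0095 0.0194 0.0001] len 21.579074728210244
tool shift m [0.0329 0.0082 0.0001] len 33.8927365475664
tool shift m [0.0524 0.0487 0.0002] len 71.52479195132253
```

>>> servo_tool(increments=[[1,0.0016,0.0033,0,0,0,0],[1,0.0016,0.0033,0,0,0,0],[1,0.0016,0.0033,0,0,0,0],[1,0.0016,0.0033,0,0,0,0],[1,0.0016,0.0032,0,0,0,0],[1,0.0016,0.0032,0,0,0,0],[1,0,0,0,0,0,0],[1,0,0,0,0,0,0]])

```text
clock: 13.32
eef_pos: [547.7, -167.2, 110.1]
orientation: [[0.965, 0.263, 0.003], [0.263, -0.965, -0.002], [0.002, 0.003, -1.0]]
ft_force: [0.3, -2.5, 1.7]
width: 0.224
```

```bash
python3 chk.py
python3 - <<'E'
from h import *
s=dict(np.load('wl.npz'))
q=proj(s,[547.5,-167,33]);u,v=int(q[0]),int(q[1]);print(u,v);a=s['pixels'][max(v-60,0):v+60,u-80:u+80]
cv2.imwrite('pics/c6.png',cv2.resize(a,None,fx=5,fy=5,interpolation=cv2.INTER_CUBIC))
E
```

```text
13.575 [ 547.1857 -166.4763  109.7416] [ 1.0567 -1.2214  1.8748]
TCP in housing -0.5898694776601259 -11.804791367257952
fit [ 555.5495 -158.3128   -0.8775] stud [array([598.1551,  60.9787,  33.    ])]
tool shift m [0.0001 0.0006 0.    ] len 0.6213311604708435
tool shift m [ 0.0235 -0.0106  0.    ] len 25.811532374277704
tool shift m [0.043  0.0299 0.0001] len 52.386290730474535
318 216
```

View pics/c6.png

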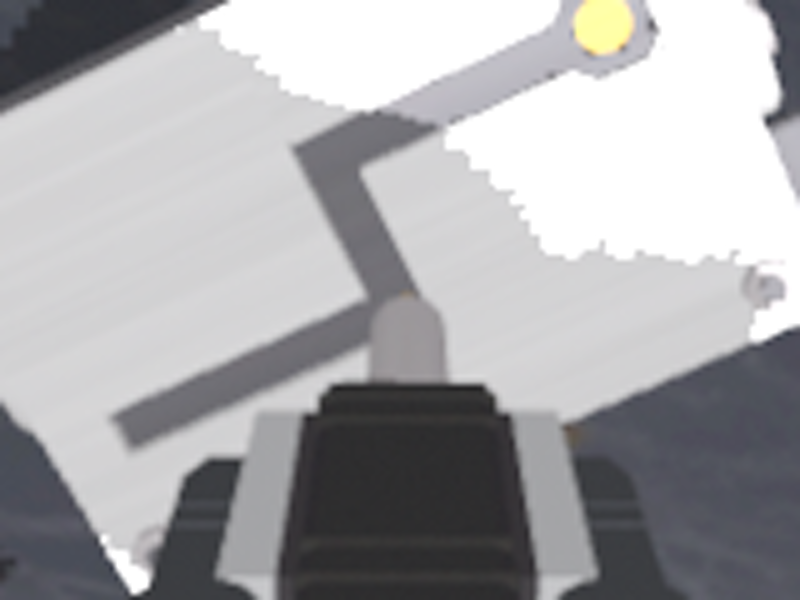

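>>> servo_tool(increments=[[1,0.00335,-0.00155,0,0,0,0],[1,0.00335,-0.00155,0,0,0,0],[1,0.00335,-0.00155,0,0,0,0],[1,0.00335,-0.00155,0,0,0,0],[1,0.00335,-0.00155,0,0,0,0],[1,0.00335,-0.00155,0,0,0,0],[1,0.00335,-0.00155,0,0,0,0],[1,0,0,0,0,0,0],[1,0,0,0,0,0,0]])

```text
clock: 14.7
eef_pos: [567.3, -149.0, 109.7]
orientation: [[0.965, 0.262, 0.002], [0.262, -0.965, 0.001], [0.002, -0.001, -1.0]]
ft_force: [0.8, 1.6, 2.0]
width: 0.227
```

```bash
python3 chk.py
python3 - <<'E'
from h import *
s=dict(np.load('wl.npz'))
q=proj(s,[567.1,-150,33]);u,v=int(q[0]),int(q[1]);print(u,v);a=s['pixels'][max(v-60,0):v+60,u-80:u+80]
cv2.imwrite('pics/c7.png',cv2.resize(a,None,fx=5,fy=5,interpolation=cv2.INTER_CUBIC))
E
```

```text
14.95 [ 566.881  -149.5284  109.6117] [1.0663 1.1853 1.6463]
TCP in housing -0.5239549701070674 14.178515042917336
fit [ 559.1067 -157.0448   -1.0539] stud [array([611.3927,  67.824 ,  33.    ]), array([639.3359,  40.5495,  33.    ]), array([636.4744,  49.6681,  33.    ]), array([633.8939,  35.6488,  33.    ]), array([635.6641,  16.2848,  33.    ]), array([636.8437,   8.0275,  33.    ]), array([625.7365,  40.5909,  33.    ]), array([628.9676,  25.38  ,  33.    ]), array([620.1922,  50.9864,  33.    ]), array([618.6286,  39.8132,  33.    ]), array([606.1909,  20.2974,  33.    ]), array([608.3502,  38.9199,  33.    ]), array([588.9496,  45.2569,  33.    ])]
tool shift m [-0.0234  0.0118 -0.    ] len 26.18375791713158
tool shift m [0.0001 0.0005 0.    ] len 0.553530876507978
tool shift m [0.0195 0.0411 0.    ] len 45.524304978120064
320 216
```

View pics/c7.png

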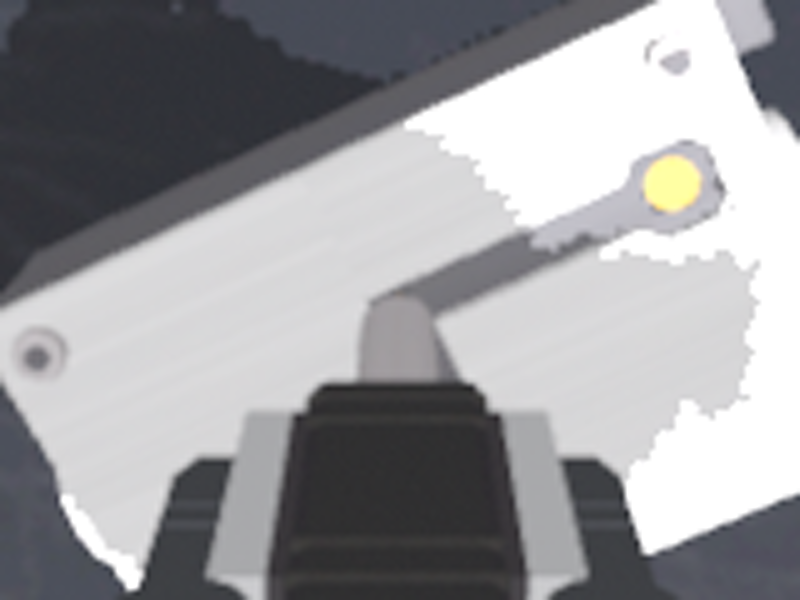

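>>> servo_tool(increments=[[1,0.00163,0.0034,0,0,0,0],[1,0.00163,0.0034,0,0,0,0],[1,0.00163,0.0034,0,0,0,0],[1,0.00163,0.0034,0,0,0,0],[1,0.00163,0.0034,0,0,0,0],[1,0.00163,0.0034,0,0,0,0],[1,0.00163,0.0034,0,0,0,0],[1,0.00163,0.0034,0,0,0,0],[1,0.00163,0.0034,0,0,0,0],[1,0.00163,0.0034,0,0,0,0],[1,0.00163,0.0034,0,0,0,0],[1,0.00163,0.0034,0,0,0,0],[1,0,0,0.0005,0,0,0],[1,0,0,0,0,0,0],[1,0,0,0,0,0,0],[1,0,0,0,0,0,0]])

```text
clock: 16.95
eef_pos: [596.6, -184.1, 109.3]
orientation: [[0.965, 0.263, 0.001], [0.263, -0.965, -0.001], [0.001, 0.001, -1.0]]
ft_force: [1.0, -1.5, 1.9]
width: 0.225
```

```bash
python3 chk.py
python3 - <<'E'
from h import *
s=dict(np.load('wl.npz'))
q=proj(s,[596.4,-183.8,33]);u,v=int(q[0]),int(q[1]);print(u,v);a=s['pixels'][max(v-45,0):v+45,u-60:u+60]
cv2.imwrite('pics/c8.png',cv2.resize(a,None,fx=6.6,fy=6.6,interpolation=cv2.INTER_CUBIC))
F=[]
for i in range(16):
    robot.snapshot('top');st=robot.read_state();F.append(np.r_[st['ft_force'],st['eef_pos']])
print(np.mean(F,0),np.std(F,0))
E
```

```text
17.2 [ 596.2443 -183.8043  108.9649] [ 1.6177 -1.8116  1.51  ]
TCP in housing 44.60912297962219 13.96459044936967
fit [ 554.955 -159.678   -0.736] stud [array([618.0731,  24.9886,  33.    ])]
tool shift m [-0.0427 -0.029  -0.    ] len 51.6152478461022
tool shift m [-0.0193 -0.0402 -0.    ] len 44.609137033205776
tool shift m [0.0002 0.0003 0.    ] len 0.39247761889731453
318 216
[   1.9342   -1.1411    2.026   596.1402 -183.7686  108.8595] [0.5332 0.4192 0.4295 0.0249 0.0271 0.0268]
```

View pics/c8.png

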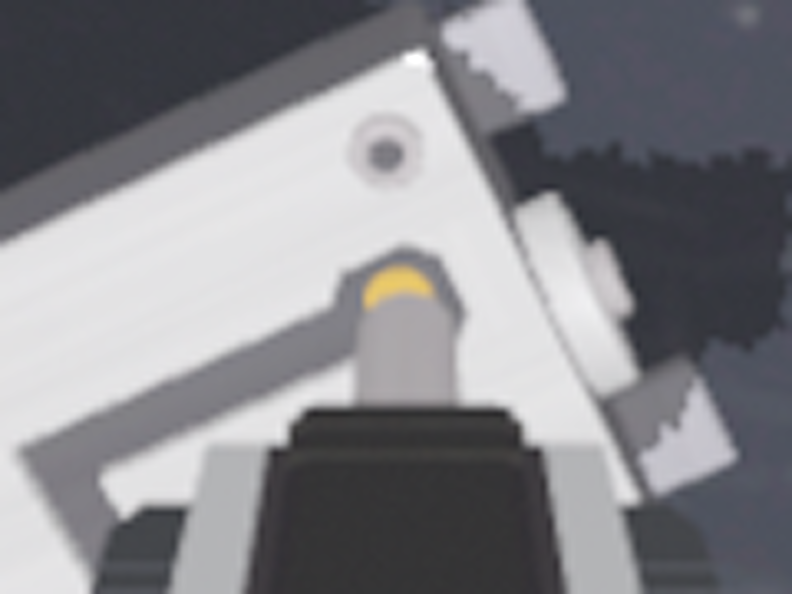

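```bash
python3 -c "
from plant import robot
robot.finish_job(); print(robot.read_state())"
```

```text
the job is handed in; nothing more can be done
the job is handed in; nothing more can be done
```

I drew the probe from the grey stand and pressed its tip into the plain end of the groove. I then guided it at about 3 cm/s round both bends without lifting it, with a short pause along the way and one at each bend, to the brass stud. I handed the job in at about 18 s on the clock with the probe still gripped. The hand-in gives no verdict.

**Last checks before handing in:**
- **Position:** the tool was within about 0.5 mm of the measured stud centre. The last wrist picture showed the tip on the stud in the seat.
- **Upright:** the tool pointed straight down to within about 0.002 rad.
- **Spring travel:** the two estimates disagreed somewhat. Tool height gave about 6.8 mm, and wrist force gave about 4.5–6 mm. Both lie inside the 3–9 mm window.
- **Other things on the bench:** I saw no contact with any of them, but I did not re-measure their positions at the end.

**Checks that failed or stayed unexplained:**
- The groove fit in the wrist picture stopped being reliable once the gripper covered part of the housing. I kept the earlier, unobstructed fit and judged the bends and the stud by eye.
- The wrist also read about 2 N sideways at the end, which I could not explain. The tool position stayed steady to a few hundredths of a millimetre over that reading.

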